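Lock the blade unit into the upturned blender jug

ROBOT

A 6-joint arm with a two-finger parallel gripper is mounted at the origin on the work surface. World frame = base frame: x ahead of the robot, y to its left, z up, the work surface at z = 0. Lengths are in m, angles in rad, forces in N, time in s.
With the tool pointing down it reaches from about 0.225 to 0.875 m from the base axis. Payload 3.4 kg.
Tool frame: the origin (TCP) lies at the very end of the fingers, on their centre line; the grasp point (between the pads) lies 19 mm behind it; z points along the fingers, y is the direction in which the jaws open and shut (so a half turn about z gives the same grasp; the last joint's range is limited). The gripper opens to 85 mm and grips with 20 to 120 N. Pads are 22 mm wide; open, the fingers measure 114 mm over their backs; the gripper's body (76 mm by 85 mm) begins 54 mm behind the grasp point. The pads swing forward as they close: fully open they stand 13 mm farther back than shut.
Start: joints at [-1.435, 0.276, 1.505, -0, 1.361, -0.121], TCP at [0.146, -0.556, 0.231] pointing down, gripper open.
Joint ranges: [-2.89, 2.89], [-0.75, 2.08], [0.22, 2.7], [-1.18, 4.32], [0.11, 2.71], [-2.7, 2.7]. Speed limits (rad/s): [2.57, 2.57, 3.14, 3.14, 3.14, 3.14].

INTERFACE

Orientations are given as a unit quaternion [w, x, y, z].
In Python, from rig import get_state, get_image, camera_model, sign_off gives the robot as it stands. The module is installed in compiled form; this text tells all that it offers.
- The arm moves only by the tool drive_tool, never from a script. Its argument "motion" is text: rows parted by semicolons, each of 7 numbers parted by spaces: the turn, a rotation vector about the tool's x, y, z in degrees, then the shift along the tool's x, y, z in m, then the opening in per cent of the stroke, from 0 (shut) to 100 (fully open). In form: wx wy wz tx ty tz hand; .... A call has 1 to 12 rows; each row shifts and turns the pose as measured when the row begins, along the tool's axes as they then stand; what a row does not reach is not made up. A row lasts 1/8 s, in which the tool goes at most 62.5 mm and 10.7 degrees, less where a joint would pass 70% of its speed; a pose out of reach is approached as far as the arm can. A call is refused whole if a number of a shift passes 0.0625 or a number of a turn 10.7, either way. A call with a gripper value outside its range is refused whole. The fingers move at their own pace and stop on an object; "newtons" is the grip in N (left out, the last holds). Time passes only in rows, so rows that do not move let the fingers close. It gives the time, the measured TCP pose, the force and the opening at its end, in the units of the state.
- get_state(): the state, without advancing time (a new reading comes with each control period).
- get_image(name): name is "side" or "top" or "wrist"; returns (picture, depth): 480x640x3 uint8, red, green, blue; 480x640 float32, m along the optical axis (not along the pixel's ray), 0 where there is no reading.
- camera_model(name): a dict with "camera_matrix" (3x3 intrinsics, pixels), "D" ([k1, k2, p1, p2, k3] as OpenCV has them; the pictures are not rectified), "cam_to_world" (4x4, takes a point from camera to world coordinates); the wrist camera has in their place "T_tool_cam" (4x4, takes a point from camera to tool coordinates, whose origin is the TCP and whose axes are the flange's). Camera axes: x right, y up, looking along -z (the intrinsics and any distortion apply to the point x, -y, -z); pixel columns grow to the right and rows downward; lengths in m; the calibration is good to about 2 mm. A picture is of the moment at which its call begins: read the wrist's pose just before it. camera_model takes no time and is no camera call.
- sign_off(): hands the job in, once; it reports no verdict.
The state is a dict: "clock": time; "qpos": joint angles; "qd": joint speeds; "effort": joint torques, N m; "position": TCP position; "ee_rot": TCP orientation; "contact_force": force on the tool from outside, world axes, zero at the start; "moment": the same for the moment, N m; "width": finger opening in m.
Only numpy, scipy, OpenCV 4.12 (cv2) and the standard library are available. Lean on these libraries where they do the work, as an engineer would, in place of code of your own. Each camera call takes 0.05 s, during which the arm holds its last target.

TASK

Put the blender back together: take the blade unit off its ramekin, lower it blades-down into the collar of the upturned glass jug, feel for the gaps that let its lugs through, then press it down on the seal and turn it clockwise (seen from above) until the lugs are past the ramps and spring up into their locking pockets, and let go. Feel your way with a light hand and never force it: a firm push of about 20 N and a light twist are enough. Do not twist, shove or tip the jug out of its place, leave the ramekin standing about where it is, and leave the lid, spatula and leaf mould alone.

Things in the scene. Friction and masses are not known exactly. Their poses are not given: they have to be found in the camera images.
- jug: Loose upturned glass blender jug, 1.35 kg, mouth-down on a 3 mm silicone mat. Origin: centre of its mouth, on the mat; z up; x points to its handle. Radius 65 mm at the mat, 50 mm at the top, 160 mm high. It spins or slides if forced: it resists a twist of about 0.5 N m when nothing presses on it, about 1 N m while pressed down with 20 N.
- jug_handle (a point): Point on the jug's handle, a glass loop on its +x side reaching 107 mm from the axis, 20 to 123 mm high; this point is 96 mm from the axis, 70 mm above the jug's origin.
- collar_rim (a point): Centre of the grey collar's rim, on the jug's axis, 160 mm above its origin; axes as the jug. Collar: outer radius 50 mm, bore radius 37.5 mm, widened to 43.5 mm by 4 gaps of 24 deg, 90 deg apart, about on the jug's x and y axes: the collar is screwed on by hand, so all gaps are turned together by an unknown angle up to 20 deg either way (not in the readings; feel for it, or see it from above).
- seal_top (a point): Centre of the free top of the springy silicone seal (radius 29 to 42 mm) inside the collar, 150 mm above the jug's origin, axes as the jug. Squashing it takes 3 N plus 3 N per mm; solid after 6 mm.
- lock_seat (a point): Where the unit's origin ends when locked: on the jug's axis, 147.5 mm high. Clockwise from above from a gap's middle, in deg: 12-22 a ramp, entered only with the seal squashed 3.5 mm or more, drawing the lug down to 4.5 mm; 22-32 flat crest at 4.5 mm; 32-56 pocket, lug rises again to 2.5 mm; at 56 a solid stop. A lug in a gap can turn only 3 deg anticlockwise. Locked = 44 +-3 deg clockwise from the gap.
- blade_unit: Loose blade unit, 0.22 kg, black plastic, steel blades, blades-down on the ramekin. Origin: centre of its round plug's flat underside; z up. Plug radius 35.5 mm, z 0 to 18 mm (20 near its middle). Hub and blades reach z = -29 mm within radius 23 mm. In the jug's frame its origin is at 160 mm with the lugs lying on the rim, 150 dropped onto the seal, 145 or slightly less (about 18 N) to turn freely.
- unit_lug (a point): Outer end of one lug, 41.5 mm from the unit's axis along its x, 2.5 mm above its origin; axes as the unit. Four lugs on the unit's +x, -x, +y, -y axes reach radius 41.5 mm, 12.5 mm wide (18 deg), z 0 to 5 mm. Any of the four directions fits.
- unit_grip (a point): Point in the unit's grip bar, 42 mm above the unit's origin on its axis, axes as the unit. The straight upright bar runs along x: 62 mm long, 16 mm thick across y, from z = 18 to 48 mm above the origin.
- ramekin: Loose white ceramic ramekin, 0.22 kg, radius 38 mm (inside 33.5 mm), 50 mm high, open upwards; origin at the centre of its underside. The blade unit's plug rests on its rim.
- jug_lid: Bystander: black round jug lid lying on the bench, radius 58 mm, 37 mm high with its knob; origin at the centre of its underside.
- spatula: Bystander: spatula 280 mm long, 20 mm high lying on the bench along its x axis; origin near its middle, on its underside.
- leaf_mould: Bystander: amber silicone leaf mould, 90 x 60 x 15 mm, flat on the mat between the robot and the work; origin at the centre of its underside.
Things that resemble listed ones, but are neither listed nor needed, are in the scene too. Leave any orange look-alike of the ramekin alone.

How it is judged:
On the way, in this order (a step that is already met when the one before it is completed fails the run):
1. the blade unit is lifted off the ramekin (underside more than 90 mm above the bench) (height (world z) of blade_unit above 0.09 m), for 0.1 s.
2. the unit is down through the gaps and squashes the seal by more than 3.7 mm, upright and within 4 mm of the jug's axis (z of blade_unit in the frame of jug below 0.1463 m and horizontal distance between blade_unit and jug below 0.004 m and angle between blade_unit's own z axis and vertical below 0.07 rad), for 0.1 s.
At the end, for the whole second after the job is handed in: Blade unit locked in the jug and at rest: origin 146.8 to 148.5 mm above the jug's, within 4 mm of its axis, tilt under 0.05 rad (only lugs in their pockets hold it there); jug upright, it and its handle within 20 mm of the start; ramekin upright (z of blade_unit in the frame of jug between 0.1468 and 0.1485 m and horizontal distance between blade_unit and jug below 0.004 m and angle between blade_unit's own z axis and vertical below 0.05 rad and linear speed of blade_unit below 0.01 m/s and angle between jug's own z axis and vertical below 0.03 rad and distance of each of jug_handle, jug from where it was at the start of the episode below 0.02 m and angle between ramekin's own z axis and vertical below 0.1 rad); the robot touches nothing.
It fails at once if blade unit forced in the jug: their contact forces, summed over all lugs and the seal, above 60 N (a firm push with a light twist makes about 30) (contact force between blade_unit and jug above 60 N).
It fails at once if the jug pushed or spun (handle or jug moved more than 25 mm) or tipped by more than 0.12 rad (distance of any of jug_handle, jug from where it was at the start of the episode above 0.025 m or angle between jug's own z axis and vertical above 0.12 rad).
It fails at once if the ramekin moved more than 60 mm (distance of ramekin from where it was at the start of the episode above 0.06 m).
It fails at once if lid, spatula or leaf mould moved more than 20 mm (distance of any of jug_lid, spatula, leaf_mould from where it was at the start of the episode above 0.02 m).
It also fails if it takes over 72 s, if anything falls off the work surface, if the arm or the gripper's body presses on something with over 40 N, if the wrist force passes 120 N, or if a joint passes its speed limit or range.

## Working session

There is one attempt and no reset: what is moved stays moved. The work goes in short steps, Python scripts to look and compute and a tool call to move; the robot and the scene stay as the last step left them, time stands still between calls to the robot, and variables do not carry over. Pictures are saved under pics/ and viewed, and the job is handed in when it is done.

Besides the shell and the picture viewer there is one more tool, called after "Call:" as name(argument=value, ...) on one line, values as JSON. drive_tool: Moves the arm, as the interface text tells. Its arguments: {"type":"object","properties":{"motion":{"type":"string"},"newtons":{"type":"number"}},"required":["motion"]}

```bash
mkdir -p pics
python3 - <<'E'
from rig import *
import cv2,numpy as np
s=get_state(); print(s)
for n in ["side","top","wrist"]:
    im,d=get_image(n); cv2.imwrite(f"pics/{n}0.png",im[:,:,::-1]); np.savez(f"{n}0.npz",im=im,d=d); print(n,camera_model(n))
E
```

```text
{'clock': 0.0, 'qpos': array([-1.43498693e+00,  2.76619547e-01,  1.50610791e+00, -2.88678362e-06,
        1.36070131e+00, -1.21006552e-01]), 'qd': array([-1.06409613e-03,  1.62178029e-03, -6.71012561e-05,  8.61945745e-04,
       -6.25941091e-04, -2.10665009e-03]), 'effort': array([ 7.00025066e-04, -4.16766143e+01, -2.45802587e+01,  4.69669351e-05,
        1.11975460e-02, -1.78038260e-05]), 'position': array([ 0.14597129, -0.55563145,  0.23043576]), 'ee_rot': array([-9.18023748e-04,  9.91766561e-01,  1.28055634e-01, -8.20622132e-06]), 'contact_force': array([-0.16312641,  0.35496001, -0.12291681]), 'moment': array([-0.02603695,  0.02582169, -0.03403876]), 'width': 0.08528164995280034}
side {'camera_matrix': array([[581.55983043,   0.        , 312.94363206],
       [  0.        , 581.55983043, 232.30753839],
       [  0.        ,   0.        ,   1.        ]]), 'D': array([-0.11082754,  0.        ,  0.        ,  0.        ,  0.        ]), 'cam_to_world': array([[-0.93418826,  0.27164116, -0.23130796,  0.28880455],
       [-0.35676823, -0.7058689 ,  0.61193589,  0.71604724],
       [ 0.0
[... 538 characters left out ...]
99749868,  1.33990764],
       [ 0.        ,  0.        ,  0.        ,  1.        ]])}
wrist {'camera_matrix': array([[390.97041737,   0.        , 319.85070563],
       [  0.        , 390.97041737, 241.15052892],
       [  0.        ,   0.        ,   1.        ]]), 'D': array([-0.08294202,  0.        ,  0.        ,  0.        ,  0.        ]), 'T_tool_cam': array([[-1.77371305e-05,  9.51571083e-01,  3.07428810e-01,
         7.87453971e-02],
       [ 9.99999989e-01, -2.78446885e-05,  1.43881540e-04,
        -6.33451072e-04],
       [ 1.45473773e-04,  3.07428810e-01, -9.51571072e-01,
        -1.43005421e-01],
       [ 0.00000000e+00,  0.00000000e+00,  0.00000000e+00,
         1.00000000e+00]])}
```

View pics/side0.png

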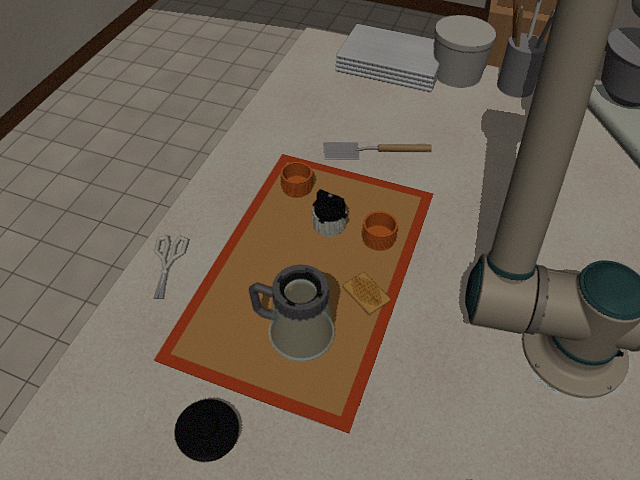

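View pics/top0.png

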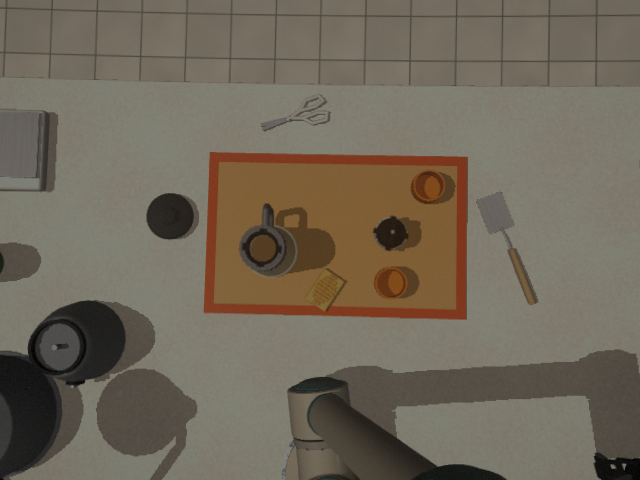

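View pics/wrist0.png

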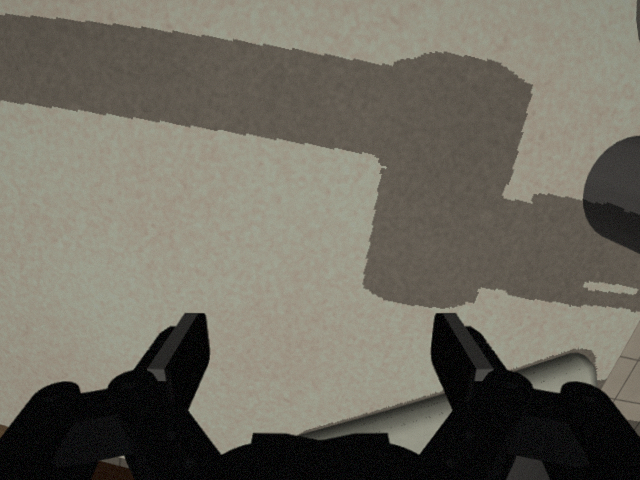

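The top view shows the jug collar at (265,248), its handle up at (268,215), the unit on the white ramekin at (391,233), and orange look-alikes at (428,186) and (391,283). Next I'll measure them from depth.

```bash
cat > h.py <<'E'
import numpy as np,cv2
from rig import *
from scipy.spatial.transform import Rotation as R
def q2R(q): return R.from_quat([q[1],q[2],q[3],q[0]]).as_matrix()
def pts(n,d,Tw=None):
    m=camera_model(n);K=m["camera_matrix"];D=m["D"]
    u,v=np.meshgrid(np.arange(640),np.arange(480))
    xy=cv2.undistortPoints(np.stack([u,v],-1).reshape(-1,1,2).astype(np.float64),K,D).reshape(480,640,2)
    P=np.stack([xy[...,0]*d,-xy[...,1]*d,-d,np.ones_like(d)],-1)
    T=m.get("cam_to_world",Tw)
    P=P@T.T; P[d==0]=np.nan
    return P[...,:3]
def wristT(s):
    T=np.eye(4);T[:3,:3]=q2R(s["ee_rot"]);T[:3,3]=s["position"]
    return T@camera_model("wrist")["T_tool_cam"]
def fitc(p):
    A=np.c_[2*p,np.ones(len(p))];x=np.linalg.lstsq(A,(p**2).sum(1),rcond=None)[0]
    return x[:2],np.sqrt(x[2]+x[0]**2+x[1]**2)
def proj(n,X,Tw=None):
    m=camera_model(n);T=np.linalg.inv(m.get("cam_to_world",Tw))
    c=(np.c_[X,np.ones(len(X))]@T.T)[:,:3]*[1,-1,-1]
    return cv2.projectPoints(c,np.zeros(3),np.zeros(3),m["camera_matrix"],m["D"])[0].reshape(-1,2)
E
python3 - <<'E'
from h import *
z=np.load("top0.npz");P=pts("top",z["d"].astype(float));im=z["im"]
def reg(u0,u1,v0,v1):
    return P[v0:v1,u0:u1].reshape(-1,3)
for name,r in dict(jug=(225,300,195,285),unit=(365,415,208,260),lid=(145,196,190,242),mould=(300,350,265,315)).items():
    p=reg(*r);h=p[:,2];print(name,"zmax",np.nanmax(h))
    hist=np.histogram(h[np.isfinite(h)],bins=np.arange(-.01,.2,.005));print([(round(b,3),c) for c,b in zip(*hist) if c>3])
p=reg(225,300,195,285);q=p[p[:,2]>0.153];print("jug top",len(q),q.mean(0),q.min(0),q.max(0))
m=p[(p[:,2]>0.05)&(p[:,2]<.14)];
p=reg(365,415,208,260);q=p[p[:,2]>0.09];print("bar",len(q),q.mean(0),q.min(0),q.max(0)); c=np.cov((q[:,:2]-q[:,:2].mean(0)).T);print(np.linalg.eigh(c))
for n in["top","side"]:
    z=np.load(n+"0.npz");im=z["im"][:,:,::-1]
    if n=="top": a=im[195:290,225:300];b=im[205:262,360:420]
    else: a=im[250:370,240:350];b=im[180:245,300:360]
    f=lambda x:cv2.resize(x,(400,int(400*x.shape[0]/x.shape[1])),interpolation=cv2.INTER_CUBIC)
    a=f(a);b=f(b);H=max(a.shape[0],b.shape[0]);c=np.zeros((H,800,3),np.uint8);c[:a.shape[0],:400]=a;c[:b.shape[0],400:]=b
    cv2.imwrite(f"pics/{n}crop.png",np.clip(c.astype(float)*2,0,255).astype(np.uint8))
E
```

```text
jug zmax 0.1711887399174945
[(np.float64(-0.005), np.int64(126)), (np.float64(0.0), np.int64(1992)), (np.float64(0.005), np.int64(2307)), (np.float64(0.01), np.int64(297)), (np.float64(0.015), np.int64(56)), (np.float64(0.02), np.int64(19)), (np.float64(0.025), np.int64(15)), (np.float64(0.03), np.int64(21)), (np.float64(0.035), np.int64(44)), (np.float64(0.04), np.int64(48)), (np.float64(0.045), np.int64(22)), (np.float64(0.05), np.int64(24)), (np.float64(0.055), np.int64(19)), (np.float64(0.06), np.int64(24)), (np.float64(0.065), np.int64(18)), (np.float64(0.07), np.int64(19)), (np.float64(0.075), np.int64(33)), (np.float64(0.08), np.int64(32)), (np.float64(0.085), np.int64(29)), (np.float64(0.09), np.int64(33)), (np.float64(0.095), np.int64(25)), (np.float64(0.1), np.int64(33)), (np.float64(0.105), np.int64(30)), (np.float64(0.11), np.int64(38)), (np.float64(0.115), np.int64(48)), (np.float64(0.12), np.int64(79)), (np.float64(0.125), np.int64(66)), (np.float64(0.13), np.int64(27)), (np.float64(0.135), np.int64(39)), (np.float64(0.14), np.int64(21)), (np.float64(0.145), np.int64(33
[... 1249 characters left out ...]
(np.float64(0.04), np.int64(49))]
mould zmax 0.02839726901543438
[(np.float64(-0.005), np.int64(47)), (np.float64(0.0), np.int64(679)), (np.float64(0.005), np.int64(790)), (np.float64(0.01), np.int64(240)), (np.float64(0.015), np.int64(521)), (np.float64(0.02), np.int64(203)), (np.float64(0.025), np.int64(9))]
jug top 1012 [0.52740554 0.15738152 0.16118865] [0.47724383 0.10635302 0.15300375] [0.57828103 0.20712221 0.17118874]
bar 198 [ 0.57311406 -0.13127368  0.1026761 ] [ 0.54240133 -0.14355672  0.09015194] [ 0.60439364 -0.11958143  0.1103828 ]
EighResult(eigenvalues=array([2.31650373e-05, 3.26055972e-04]), eigenvectors=array([[-0.14823772, -0.98895176],
       [-0.98895176,  0.14823772]]))
```

View pics/topcrop.png

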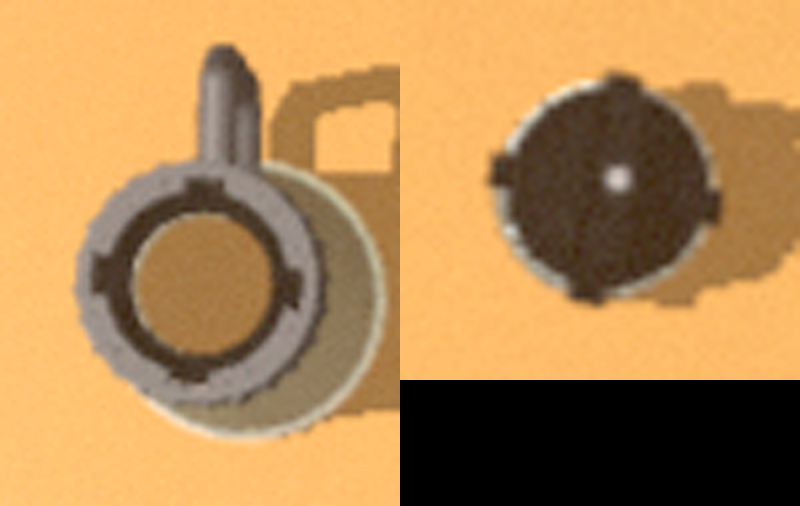

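View pics/sidecrop.png

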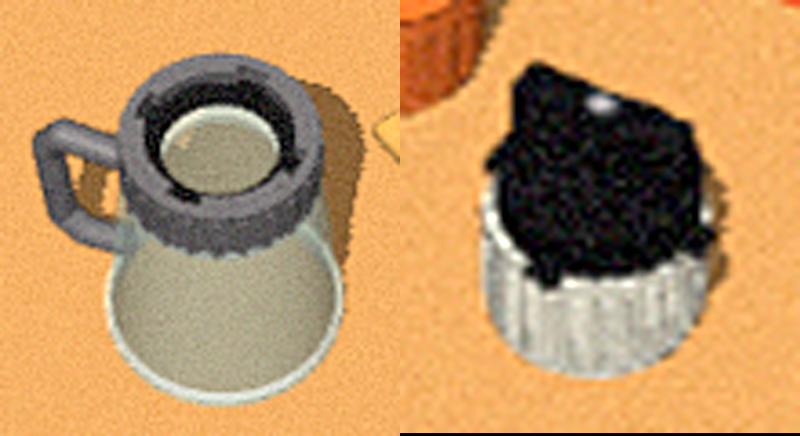

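The gaps sit roughly 5.5° clockwise of the world axes, so they nearly match the unit. Next I'll move the wrist camera above the unit, with the tool's x axis pointing back to the base so joint 6 has room for the final turn.

```bash
cat >> h.py <<'E'
def plan(target,yaw,n,hand,nshow=12):
    """rows for n steps toward target xyz, tool x yaw deg, tool kept pointing down"""
    s=get_state();M=q2R(s["ee_rot"]);p=s["position"]
    y=np.deg2rad(yaw);Mt=np.array([[np.cos(y),np.sin(y),0],[np.sin(y),-np.cos(y),0],[0,0,-1]])
    rv=R.from_matrix(M.T@Mt).as_rotvec()
    d=(np.array(target)-p)/n
    print("now",np.round(p,4),"yaw",np.round(np.degrees(np.arctan2(M[1,0],M[0,0])),2),"rotvec left",np.round(np.degrees(rv),2),"shift left tool",np.round(M.T@(np.array(target)-p),4),"F",np.round(s["contact_force"],2),"M",np.round(s["moment"],3),"w",round(s["width"],4),"t",s["clock"])
    out=[]
    for i in range(min(n,nshow)):
        Mi=M@R.from_rotvec(rv*i/n).as_matrix();t=Mi.T@d;r=np.degrees(rv)/n
        out.append(" ".join("%.1f"%x for x in r)+" "+" ".join("%.4f"%x for x in t)+f" {hand}")
    print("; ".join(out).replace("-0.0000","0").replace("-0.0 ","0 "))
E
python3 - <<'E'
from h import *
plan([.573,-.131,.20],171.5,16,100)
E
```

```text
now [ 0.146  -0.5558  0.2306] yaw 14.71 rotvec left [-1.0000e-02 -1.1000e-01 -1.5679e+02] shift left tool [ 0.5209 -0.3024  0.0311] F [ 0.46 -0.49  0.03] M [ 0.004  0.037 -0.021] w 0.0855 t 0.15
0 0 -9.8 0.0326 -0.0189 0.0019 100; 0 0 -9.8 0.0353 -0.0131 0.0019 100; 0 0 -9.8 0.0370 -0.0069 0.0019 100; 0 0 -9.8 0.0376 -0.0005 0.0019 100; 0 0 -9.8 0.0372 0.0059 0.0019 100; 0 0 -9.8 0.0356 0.0122 0.0019 100; 0 0 -9.8 0.0330 0.0181 0.0019 100; 0 0 -9.8 0.0295 0.0234 0.0019 100; 0 0 -9.8 0.0251 0.0281 0.0019 100; 0 0 -9.8 0.0199 0.0319 0.0019 100; 0 0 -9.8 0.0142 0.0349 0.0019 100; 0 0 -9.8 0.0080 0.0368 0.0019 100
```

Call:
drive_tool(motion="0 0 -9.8 0.033 -0.019 0 100; 0 0 -9.8 0.035 -0.013 0 100; 0 0 -9.8 0.037 -0.007 0 100; 0 0 -9.8 0.038 0 0 100; 0 0 -9.8 0.037 0.006 0 100; 0 0 -9.8 0.036 0.012 0 100; 0 0 -9.8 0.033 0.018 0 100; 0 0 -9.8 0.030 0.023 0 100; 0 0 -9.8 0.025 0.028 0 100; 0 0 -9.8 0.020 0.032 0 100; 0 0 -9.8 0.014 0.035 0 100; 0 0 -9.8 0.008 0.037 0 100")

```text
clock: 1.65
position: [0.4641, -0.2177, 0.2277]
ee_rot: [-0.002, 0.375, 0.927, 0.002]
contact_force: [0.8, 0.2, 0.0]
width: 0.0855
```

Run:
```python
from h import *
plan([.573,-.131,.17],171.5,8,100)
```

```text
now [ 0.4641 -0.2177  0.2277] yaw 135.9 rotvec left [  0.23  -0.28 -35.6 ] shift left tool [-0.0182  0.1379  0.0579] F [0.79 0.2  0.03] M [-0.026 -0.018  0.019] w 0.0855 t 1.65
0.0 0 -4.4 -0.0023 0.0172 0.0072 100; 0.0 0 -4.4 -0.0036 0.0170 0.0072 100; 0.0 0 -4.4 -0.0049 0.0167 0.0072 100; 0.0 0 -4.4 -0.0062 0.0163 0.0072 100; 0.0 0 -4.4 -0.0074 0.0157 0.0072 100; 0.0 0 -4.4 -0.0086 0.0151 0.0072 100; 0.0 0 -4.4 -0.0098 0.0144 0.0072 100; 0.0 0 -4.4 -0.0108 0.0136 0.0072 100
```

Call:
drive_tool(motion="0 0 -7 -0.004 0.030 0.010 100; 0 0 -7 -0.007 0.028 0.010 100; 0 0 -7 -0.011 0.028 0.010 100; 0 0 -7 -0.014 0.026 0.010 100; 0 0 -7 -0.017 0.024 0.010 100; 0 0 0 0 0 0 100")

```text
clock: 2.4
position: [0.5829, -0.118, 0.1746]
ee_rot: [-0.003, 0.067, 0.998, 0.003]
contact_force: [0.2, -0.7, 0.3]
width: 0.0854
```

Run:
```python
from h import *
plan([.573,-.131,.165],171.5,3,100)
s=get_state();im,d=get_image("wrist");np.savez("w1.npz",im=im,d=d,T=wristT(s));cv2.imwrite("pics/w1.png",np.clip(im[:,:,::-1].astype(float)*1.7,0,255).astype(np.uint8))
```

```text
now [ 0.5829 -0.118   0.1746] yaw 172.34 rotvec left [ 0.32 -0.34  0.84] shift left tool [ 0.0081 -0.0143  0.0096] F [ 0.16 -0.73  0.31] M [-0.026  0.039 -0.007] w 0.0854 t 2.4
0.1 -0.1 0.3 0.0027 -0.0048 0.0032 100; 0.1 -0.1 0.3 0.0027 -0.0048 0.0032 100; 0.1 -0.1 0.3 0.0026 -0.0048 0.0032 100
```

View pics/w1.png

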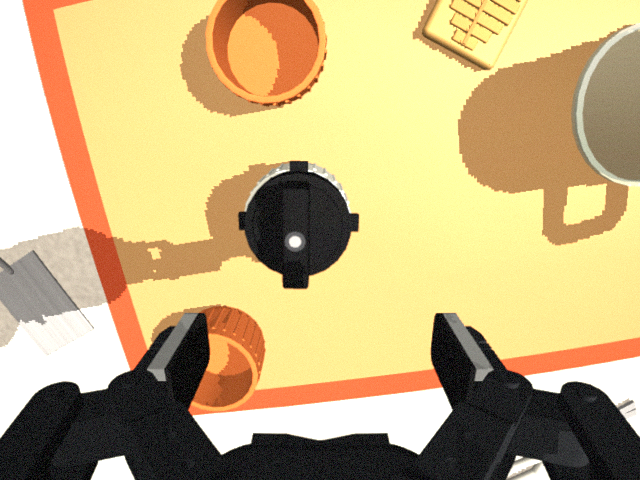

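The picture shows the plug centred near (299,222), with lugs at (243,222), (353,222) and (299,166), and the bar running roughly along image vertical. I'll fit a silhouette model to it.

```bash
cat >> h.py <<'E'
from scipy.optimize import minimize
def boxpts(x0,x1,y0,y1,z0,z1): return np.array([[x,y,z] for x in(x0,x1) for y in(y0,y1) for z in(z0,z1)])
def cyl(r,z0,z1,n=90):
    a=np.linspace(0,2*np.pi,n,endpoint=False);c=np.c_[r*np.cos(a),r*np.sin(a)]
    return np.r_[np.c_[c,np.full(n,z0)],np.c_[c,np.full(n,z1)]]
UPARTS=[cyl(.0355,0,.018),boxpts(-.0415,.0415,-.00625,.00625,0,.005),boxpts(-.00625,.00625,-.0415,.0415,0,.005),boxpts(-.031,.031,-.008,.008,.018,.048)]
def place(p,x,y,z,yaw): 
    c,s=np.cos(yaw),np.sin(yaw);return np.c_[p[:,0]*c-p[:,1]*s+x,p[:,0]*s+p[:,1]*c+y,p[:,2]+z]
def render(parts,cam,T,x,y,z,yaw,S=4,roi=(0,0,640,480)):
    m=np.zeros((roi[3]*S,roi[2]*S),np.uint8)
    for p in parts:
        q=(proj(cam,place(p,x,y,z,yaw),T)-[roi[0],roi[1]]+.5)*S-.5
        cv2.fillConvexPoly(m,np.round(cv2.convexHull(q.astype(np.float32))*16).astype(np.int32),255,shift=4)
    return cv2.resize(m,(roi[2],roi[3]),interpolation=cv2.INTER_AREA).astype(float)/255
def fit(cost,x0,st):
    sim=np.vstack([x0]+[np.array(x0)+np.eye(len(x0))[i]*st[i] for i in range(len(x0))])
    r=minimize(cost,x0,method="Nelder-Mead",options=dict(initial_simplex=sim,xatol=1e-5,fatol=1e-4,maxiter=300));return r
E
python3 - <<'E'
from h import *
z=np.load("w1.npz");im=z["im"];T=z["T"]
roi=(215,140,170,165)
g=im.max(2)[140:305,215:385].astype(float)
print(np.percentile(g,[2,10,20,30,50,80]))
mask=np.clip((60-g)/40+.0,0,1)
mask=(g<45).astype(float)
def c(v): return np.abs(render(UPARTS,"wrist",T,v[0],v[1],.053,v[2],roi=roi)-mask).sum()
best=fit(c,[.573,-.131,np.deg2rad(-8.5)],[.006,.006,.06])
best=fit(c,best.x,[.002,.002,.02])
print(best.x[:2],np.degrees(best.x[2]),best.fun,mask.sum())
r=render(UPARTS,"wrist",T,best.x[0],best.x[1],.053,best.x[2],roi=roi)
o=np.stack([mask*255,r*255,g],-1).astype(np.uint8);cv2.imwrite("pics/f1.png",cv2.resize(o,None,fx=4,fy=3.6,interpolation=0))
E
```

```text
[ 10.  19.  25.  31. 189. 195.]
[ 0.57198247 -0.13022094] -8.828281183225345 898.2117647058824 9063.0
```

View pics/f1.png

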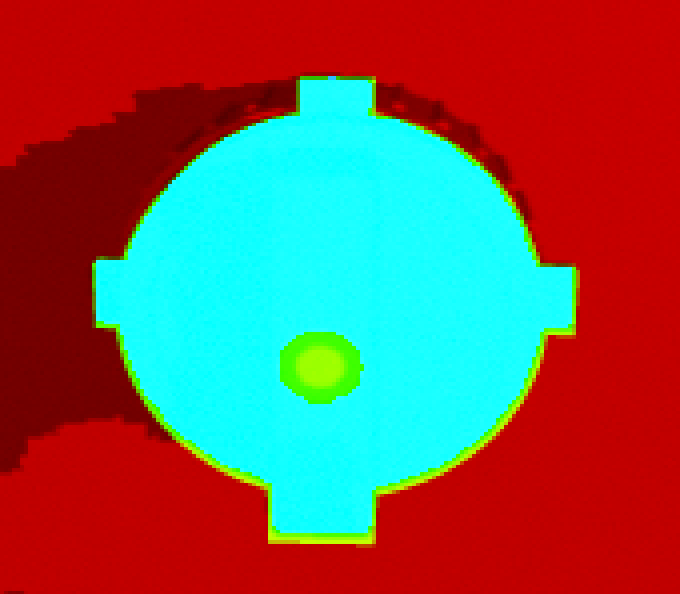

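The fit is very good: unit at (0.5720, −0.1302), yaw −8.8°. Before grasping, I'll view the jug from the same relative pose.

Run:
```python
from h import *
plan([.538,.169,.284],172.3,8,100)
```

```text
now [ 0.5822 -0.1188  0.1751] yaw 172.26 rotvec left [ 0.28 -0.34 -0.04] shift left tool [ 0.0832  0.2797 -0.1071] F [-1.27  0.11 -0.14] M [-0.02   0.028  0.025] w 0.0857 t 2.45
0.0 0 0 0.0104 0.0350 -0.0134 100; 0.0 0 0 0.0104 0.0350 -0.0134 100; 0.0 0 0 0.0104 0.0350 -0.0134 100; 0.0 0 0 0.0104 0.0349 -0.0135 100; 0.0 0 0 0.0104 0.0349 -0.0135 100; 0.0 0 0 0.0103 0.0349 -0.0135 100; 0.0 0 0 0.0103 0.0349 -0.0136 100; 0.0 0 0 0.0103 0.0349 -0.0136 100
```

Call:
drive_tool(motion="0 0 0 0 0 -0.04 100; 0 0 0 0.005 0.02 -0.04 100; 0 0 0 0.01 0.045 -0.03 100; 0 0 0 0.015 0.05 0 100; 0 0 0 0.015 0.05 0 100; 0 0 0 0.015 0.05 0 100; 0 0 0 0.01 0.04 0 100; 0 0 0 0.005 0.02 0 100; 0 0 0 0 0 0 100")

```text
clock: 3.58
position: [0.5423, 0.1613, 0.2939]
ee_rot: [-0.002, 0.079, 0.997, 0.0]
contact_force: [0.5, -0.3, -0.1]
width: 0.0854
```

Run:
```python
from h import *
plan([.538,.169,.284],172.3,3,100)
s=get_state();im,d=get_image("wrist");s2=get_state();print(s["position"],s2["position"]);np.savez("w2.npz",im=im,d=d,T=wristT(s));cv2.imwrite("pics/w2.png",np.clip(im[:,:,::-1].astype(float)*1.7,0,255).astype(np.uint8))
```

```text
now [0.5423 0.1613 0.2939] yaw 170.92 rotvec left [ 0.03 -0.21 -1.38] shift left tool [0.0054 0.007  0.0099] F [ 0.45 -0.29 -0.14] M [-0.003 -0.04  -0.005] w 0.0854 t 3.575
0.0 -0.1 -0.5 0.0018 0.0023 0.0033 100; 0.0 -0.1 -0.5 0.0018 0.0023 0.0033 100; 0.0 -0.1 -0.5 0.0018 0.0024 0.0033 100
[0.54228102 0.16125934 0.293872  ] [0.54244615 0.16044595 0.29388551]
```

View pics/w2.png

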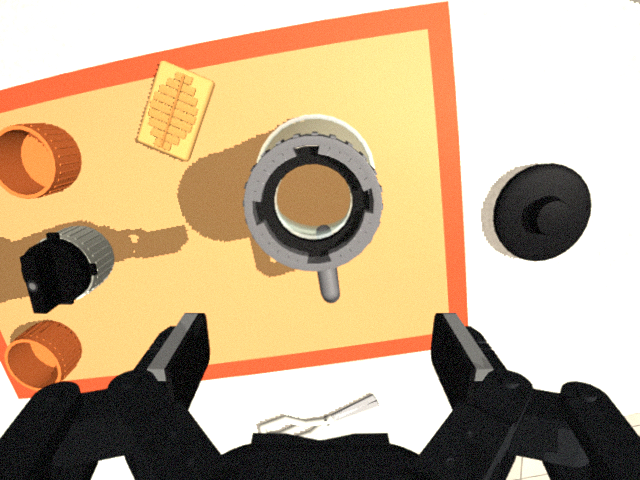

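The view from above shows the collar centred near (314,203), with dark gaps at (312,155), (365,203), (319,258) and (262,210). The handle is at (330,290). I'll fit the bore and gap outline.

```bash
cat > jugfit.py <<'E'
from h import *
def jugfit(f,zr=.163,x0=(.527,.158,-.1)):
    z=np.load(f);im=z["im"].astype(float);T=z["T"]
    roi=(235,125,160,160);I=im[125:285,235:395]
    g=I.max(2);sat=(I.max(2)-I.min(2))/(g+1)
    grey=((g>45)&(sat<.25)).astype(float);hole=1-grey
    rows=[]
    def gap(a): 
        t=np.linspace(-12,12,9)*np.pi/180+a;return np.r_[np.c_[.0435*np.cos(t),.0435*np.sin(t),0*t],np.c_[.03*np.cos(t),.03*np.sin(t),0*t]]
    parts=[cyl(.0375,0,0)]+[gap(a) for a in np.arange(4)*np.pi/2]
    def c(v):
        W=render([cyl(.0475,0,0)],"wrist",T,v[0],v[1],zr,0,roi=roi)
        return (W*np.abs(render(parts,"wrist",T,*v[:2],zr,v[2],roi=roi)-hole)).sum()
    x=list(x0)
    for k in range(2): b=fit(c,x,[.004,.004,.08]);x=b.x
    print("jug",b.x[:2],"gap yaw",np.degrees(b.x[2]),"cost",b.fun)
    r=render(parts,"wrist",T,*b.x[:2],zr,b.x[2],roi=roi)
    o=np.stack([hole*255,r*255,g],-1).astype(np.uint8);cv2.imwrite("pics/"+f[:-4]+"fit.png",cv2.resize(o,None,fx=3.6,fy=3.6,interpolation=0))
    # outer circle check
    return b.x
if __name__=="__main__":
    import sys
    jugfit(sys.argv[1])
E
python3 jugfit.py w2.npz
python3 - <<'E'
from h import *
z=np.load("w2.npz");P=pts("wrist",z["d"].astype(float),z["T"])
p=P[125:290,235:395].reshape(-1,3);q=p[(p[:,2]>.155)];print(np.median(q[:,2]),q.min(0),q.max(0),len(q))
c,r=fitc(q[np.hypot(*(q[:,:2]-q[:,:2].mean(0)).T)>.047][:,:2]);print(c,r)
z=np.load("w1.npz");P=pts("wrist",z["d"].astype(float),z["T"])
p=P[190:280,255:345].reshape(-1,3);print(np.median(p[(p[:,2]>.06)&(p[:,2]<.085),2]),np.median(p[p[:,2]>.09,2]))
E
```

```text
jug [0.52476602 0.15948944] gap yaw -3.1511220822487203 cost 1516.6235294117646
0.16298335343270925 [0.47322661 0.10833124 0.15500479] [0.57586554 0.21072296 0.16574678] 6347
[0.52350473 0.15960179] 0.048619454773537636
0.07316685826077908 0.10135787421074413
```

View pics/w2fit.png

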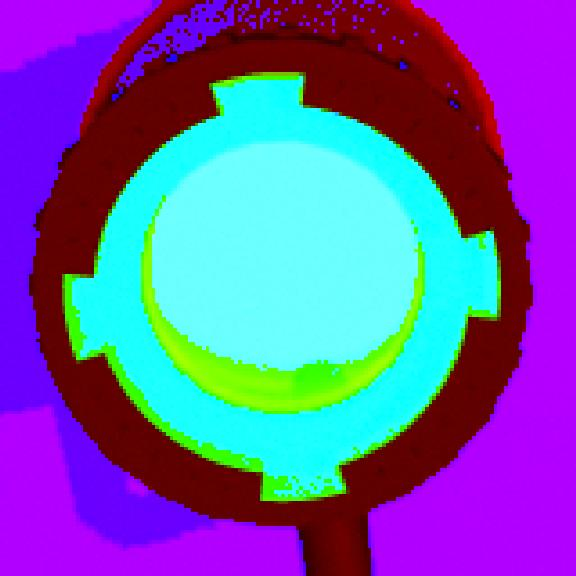

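```bash
sed -i 's/W=render(\[cyl(.0475,0,0)\],"wrist",T,v\[0\],v\[1\],zr,0,roi=roi)/W=render([cyl(.0475,0,0)],"wrist",T,v[0],v[1],zr,0,roi=roi)-render([cyl(.0345,0,0)],"wrist",T,v[0],v[1],zr,0,roi=roi)/; s/g>45/g>TH/' jugfit.py
python3 - <<'E'
import jugfit
for t in(40,50,60,70): jugfit.TH=t; jugfit.jugfit("w2.npz")
E
```

```text
Traceback (most recent call last):
  File "jugfit.py", line 15, in jugfit
    for k in range(2): b=fit(c,x,[.004,.004,.08]);x=b.x
                         ~~~^^^^^^^^^^^^^^^^^^^^^
  File "h.py", line 51, in fit
    r=minimize(cost,x0,method="Nelder-Mead",options=dict(initial_simplex=sim,xatol=1e-5,fatol=1e-4,maxiter=300));return r
  File "jugfit.py", line 12, in c
    W=render([cyl(.0475,0,0)],"wrist",T,v[0],v[1],zr,0,roi=roi)-render([cyl(.0345,0,0)],"wrist",T,v[0],v[1],zr,0,roi=roi)
                                                                ~~~~~~^^^^^^^^^^^^^^^^^^^^^^^^^^^^^^^^^^^^^^^^^^^^^^^^^^^
  File "h.py", line 46, in render
    q=(proj(cam,place(p,x,y,z,yaw),T)-[roi[0],roi[1]]+.5)*S-.5
       ~~~~^^^^^^^^^^^^^^^^^^^^^^^^^^
  File "h.py", line 20, in proj
    m=camera_model(n);T=np.linalg.inv(m.get("cam_to_world",Tw))
ValueError: time passes only in moves, steps and waits
```

```bash
python3 - <<'E'
import pickle
from rig import camera_model
pickle.dump({n:camera_model(n) for n in("side","top","wrist")},open("cm.pkl","wb"))
E
sed -i 's/^from scipy.spatial.transform/import pickle\n_CM=pickle.load(open("\.\/cm.pkl","rb"))\ndef camera_model(n): return _CM[n]\nfrom scipy.spatial.transform/' h.py
python3 - <<'E'
import jugfit
for t in(40,50,60,70): jugfit.TH=t; jugfit.jugfit("w2.npz")
E
```

```text
jug [0.52492313 0.15943394] gap yaw -2.9517445279646863 cost 741.1725490196078
jug [0.52472612 0.15959761] gap yaw -2.8430541561948464 cost 459.278431372549
jug [0.52461732 0.15955187] gap yaw -3.0536918825519694 cost 220.6705882352941
jug [0.52463053 0.15953113] gap yaw -3.0500993727434786 cost 145.76862745098038
```

View pics/w2fit.png

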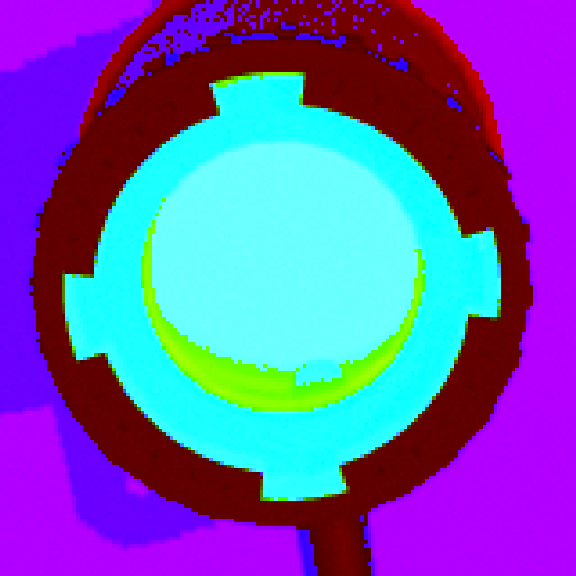

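Jug: (0.5246, 0.1595), gap yaw −3.05°. Now back to the unit.

Run:
```python
from h import *
plan([.572,-.1302,.17],171.2,7,100)
```

```text
now [0.5424 0.1604 0.2939] yaw 170.86 rotvec left [ 0.01 -0.21 -0.34] shift left tool [-0.0758 -0.2823  0.1236] F [0.08 0.21 0.16] M [-0.045 -0.03  -0.013] w 0.0853 t 3.625
0.0 0 0 -0.0108 -0.0403 0.0177 100; 0.0 0 0 -0.0108 -0.0403 0.0177 100; 0.0 0 0 -0.0107 -0.0403 0.0177 100; 0.0 0 0 -0.0107 -0.0404 0.0177 100; 0.0 0 0 -0.0107 -0.0404 0.0177 100; 0.0 0 0 -0.0106 -0.0404 0.0177 100; 0.0 0 0 -0.0106 -0.0404 0.0177 100
```

Call:
drive_tool(motion="0 0 0 -0.01 -0.04 0 100; 0 0 0 -0.014 -0.055 0 100; 0 0 0 -0.014 -0.055 0.01 100; 0 0 0 -0.014 -0.055 0.03 100; 0 0 -0.3 -0.014 -0.05 0.04 100; 0 -0.2 0 -0.01 -0.03 0.04 100; 0 0 0 0 0 0 100; 0 0 0 0 0 0 100")

```text
clock: 4.62
position: [0.5686, -0.1483, 0.1795]
ee_rot: [0.003, 0.085, 0.996, -0.004]
contact_force: [0.9, -0.7, 0.4]
width: 0.0856
```

```bash
cat > unitfit.py <<'E'
from h import *
def unitfit(f,z0=.053,x0=(.572,-.1302,-.154)):
    z=np.load(f);im=z["im"];T=z["T"]
    c0=proj("wrist",np.array([[x0[0],x0[1],z0+.01]]),T)[0];u=int(c0[0])-85;v=int(c0[1])-85
    roi=(u,v,170,170);g=im.max(2)[v:v+170,u:u+170].astype(float);mask=(g<45).astype(float)
    c=lambda v: np.abs(render(UPARTS,"wrist",T,v[0],v[1],z0,v[2],roi=roi)-mask).sum()
    x=list(x0)
    for k in range(2): b=fit(c,x,[.003,.003,.03]);x=b.x
    print("unit",x[:2],np.degrees(x[2]),b.fun)
E
python3 - <<'E'
from h import *
s0=get_state();s=get_state();im,d=get_image("wrist");np.savez("w3.npz",im=im,d=d,T=wristT(s));print(s0["position"],s["position"],get_state()["position"])
import unitfit;unitfit.unitfit("w3.npz");unitfit.unitfit("w1.npz")
plan([.572,-.1302,.078],171.2,7,100)
E
```

```text
[ 0.56860466 -0.14827473  0.17952559] [ 0.56860466 -0.14827473  0.17952559] [ 0.56845754 -0.14806428  0.17944909]
unit [ 0.57164205 -0.13051163] -8.73815445563169 854.4509803921569
unit [ 0.57196834 -0.13035247] -9.234967898766126 897.1607843137255
now [ 0.5685 -0.1481  0.1794] yaw 170.24 rotvec left [-0.41  0.34 -0.96] shift left tool [1.000e-04 1.890e-02 1.013e-01] F [-0.07 -0.6   0.02] M [-0.018  0.01   0.058] w 0.0854 t 4.675
-0.1 0.0 -0.1 0.0000 0.0027 0.0145 100; -0.1 0.0 -0.1 0.0000 0.0027 0.0145 100; -0.1 0.0 -0.1 0 0.0027 0.0145 100; -0.1 0.0 -0.1 0 0.0027 0.0145 100; -0.1 0.0 -0.1 -0.0001 0.0026 0.0145 100; -0.1 0.0 -0.1 -0.0001 0.0026 0.0145 100; -0.1 0.0 -0.1 -0.0001 0.0026 0.0145 100
```

Call:
drive_tool(motion="-0.2 0.2 -0.5 0 0.010 0.010 100; -0.2 0.1 -0.4 0 0.008 0.015 100; 0 0 0 0 0 0.015 100; 0 0 0 0 0 0.010 100; 0 0 0 0 0 0 100; 0 0 0 0 0 0 100")

```text
clock: 5.42
position: [0.5727, -0.126, 0.1282]
ee_rot: [0.002, 0.074, 0.997, -0.0]
contact_force: [-0.4, -0.7, 0.3]
width: 0.0856
```

Run:
```python
from h import *
plan([.5718,-.1304,.078],171.1,4,100)
```

```text
now [ 0.5727 -0.126   0.1282] yaw 171.48 rotvec left [0.01 0.21 0.38] shift left tool [ 0.0005 -0.0045  0.0502] F [-0.45 -0.72  0.33] M [0.033 0.012 0.037] w 0.0856 t 5.425
0.0 0.1 0.1 0.0001 -0.0011 0.0125 100; 0.0 0.1 0.1 0.0001 -0.0011 0.0125 100; 0.0 0.1 0.1 0.0001 -0.0011 0.0125 100; 0.0 0.1 0.1 0.0001 -0.0011 0.0125 100
```

Call:
drive_tool(motion="0 0.1 0.2 0 -0.003 0.010 100; 0 0.1 0.1 0 -0.0015 0.015 100; 0 0 0 0 0 0.015 100; 0 0 0 0 0 0.006 100; 0 0 0 0 0 0 100; 0 0 0 0 0 0 100")

```text
clock: 6.18
position: [0.5722, -0.1315, 0.0789]
ee_rot: [0.0, 0.078, 0.997, 0.0]
contact_force: [0.0, -0.1, 0.5]
width: 0.085
```

Run:
```python
from h import *
plan([.5718,-.1304,.078],171.1,1,100)
```

```text
now [ 0.5722 -0.1315  0.0789] yaw 171.1 rotvec left [0. 0. 0.] shift left tool [0.0005 0.001  0.0009] F [ 0.03 -0.15  0.47] M [-0.024  0.034  0.021] w 0.085 t 6.175
0.0 0.0 0.0 0.0005 0.0010 0.0009 100
```

Call:
drive_tool(motion="0 0 0 0 0.001 0 40; 0 0 0 0 0 0 20; 0 0 0 0 0 0 0; 0 0 0 0 0 0 0; 0 0 0 0 0 0 0; 0 0 0 0 0 0 0; 0 0 0 0 0 0 0; 0 0 0 0 0 0 0", newtons=80)

```text
clock: 7.18
position: [0.5732, -0.1308, 0.0804]
ee_rot: [0.001, 0.077, 0.997, -0.0]
contact_force: [0.2, -0.2, 0.2]
width: 0.0146
```

Run:
```python
from h import *
plan([.5718,-.1304,.078],171.1,1,0)
```

```text
now [ 0.5732 -0.1308  0.0804] yaw 171.12 rotvec left [-0.04  0.17  0.02] shift left tool [0.0015 0.0002 0.0024] F [ 0.21 -0.24  0.18] M [-0.005  0.047 -0.02 ] w 0.0146 t 7.175
0 0.2 0.0 0.0015 0.0002 0.0024 0
```

Call:
drive_tool(motion="0 0 0 0 0 -0.010 0; 0 0 0 0 0 -0.020 0; 0 0 0 0 0 -0.03 0; 0 0 0 0 0 -0.04 0; 0 0 0 0 0 -0.04 0; 0 0 0 0 0 -0.03 0; 0 0 0 0 0 -0.015 0; 0 0 0 0 0 0 0")

```text
clock: 8.18
position: [0.5709, -0.1296, 0.2712]
ee_rot: [-0.001, 0.077, 0.997, 0.0]
contact_force: [-0.8, 0.1, -3.5]
width: 0.0145
```

Run:
```python
from h import *
s=get_state();im,d=get_image("wrist");np.savez("w4.npz",im=im,d=d,T=wristT(s));cv2.imwrite("pics/w4.png",np.clip(im[:,:,::-1].astype(float)*1.7,0,255).astype(np.uint8))
im,d=get_image("side");cv2.imwrite("pics/s4.png",im[:,:,::-1])
plan([.524,.1595,.26],176.95,8,0)
```

```text
now [ 0.57   -0.1293  0.2694] yaw 171.12 rotvec left [ 0.09 -0.33 -5.83] shift left tool [0.09   0.2783 0.0103] F [-0.86  0.41 -2.17] M [0.011 0.029 0.037] w 0.014 t 8.275
0.0 0 -0.7 0.0112 0.0348 0.0013 0; 0.0 0 -0.7 0.0108 0.0349 0.0013 0; 0.0 0 -0.7 0.0104 0.0351 0.0013 0; 0.0 0 -0.7 0.0099 0.0352 0.0012 0; 0.0 0 -0.7 0.0095 0.0353 0.0012 0; 0.0 0 -0.7 0.0090 0.0354 0.0012 0; 0.0 0 -0.7 0.0086 0.0355 0.0012 0; 0.0 0 -0.7 0.0081 0.0356 0.0012 0
```

View pics/w4.png

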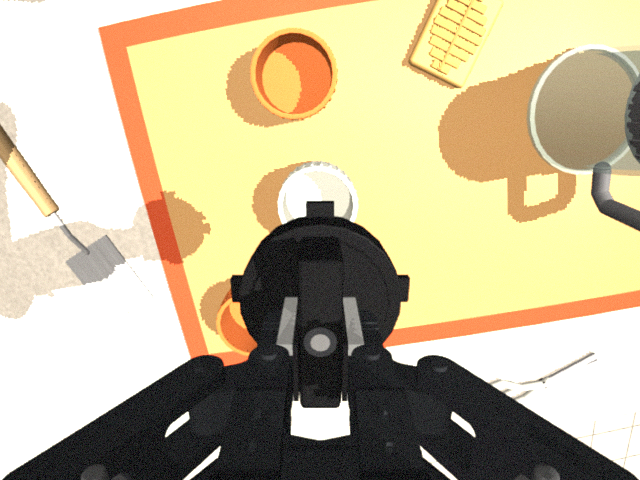

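View pics/s4.png

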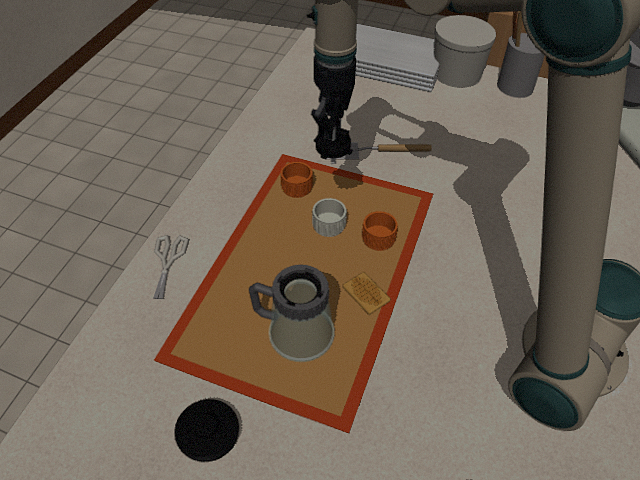

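Run:
```python
from h import *
z=np.load("w4.npz");im=z["im"];Tc=_CM["wrist"]["T_tool_cam"]
# tool-frame fit: flip so unit z up = -tool z
F=np.diag([1,-1,-1,1.]);T=F@Tc
roi=(215,190,215,125);g=im.max(2)[190:315,215:430].astype(float);mask=(g<45).astype(float)
W=np.ones_like(mask)
W[100:,:15]=0; W[85:,60:145]=0; W[:,:]*=1
def c(v):
    return (W*np.abs(render(UPARTS,"wrist",T,v[0],v[1],v[2],v[3],roi=roi)-mask)).sum()
for z0 in(None,.0255,.0274,.0295):
    if z0 is None:
        b=fit(c,[0,0,.0274,0],[.003,.003,.003,.03]);b=fit(c,b.x,[.002,.002,.002,.02]);x=b.x
    else:
        b=fit(lambda v:c([v[0],v[1],-0+z0,v[2]]),[0,0,0],[.003,.003,.03]);x=b.x
    print(z0,np.round(x,4),"yaw",np.degrees(x[-1]),b.fun)
    if z0 is None:
        r=render(UPARTS,"wrist",T,*x,roi=roi);cv2.imwrite("pics/f4.png",cv2.resize(np.stack([mask*255,r*255,g],-1).astype(np.uint8),None,fx=3.5,fy=3.5,interpolation=0))
```

```text
Traceback (most recent call last):
NameError: name '_CM' is not defined
```

Run:
```python
from h import *
z=np.load("w4.npz");im=z["im"];Tc=camera_model("wrist")["T_tool_cam"]
F=np.diag([1,-1,-1,1.]);T=F@Tc
roi=(215,190,215,125);g=im.max(2)[190:315,215:430].astype(float);mask=(g<45).astype(float)
W=np.ones_like(mask)
W[100:,:15]=0; W[85:,60:145]=0
def c(v):
    return (W*np.abs(render(UPARTS,"wrist",T,v[0],v[1],v[2],v[3],roi=roi)-mask)).sum()
for z0 in(None,-.0255,-.0274,-.0295):
    if z0 is None:
        b=fit(c,[0,0,-.0274,0],[.003,.003,.003,.03]);b=fit(c,b.x,[.002,.002,.002,.02]);x=b.x
    else:
        b=fit(lambda v:c([v[0],v[1],-0+z0,v[2]]),[0,0,0],[.003,.003,.03]);x=b.x
    print(z0,np.round(x,4),"yaw",np.degrees(x[-1]),b.fun)
    if z0 is None:
        r=render(UPARTS,"wrist",T,*x,roi=roi);cv2.imwrite("pics/f4.png",cv2.resize(np.stack([mask*255,r*255,g],-1).astype(np.uint8),None,fx=3.5,fy=3.5,interpolation=0))
```

```text
None [ 0.0003 -0.0005 -0.0299  0.0032] yaw 0.18093261696832263 204.0980392156863
-0.0255 [ 0.0012 -0.0005 -0.0002] yaw -0.013252403063447993 412.11764705882354
-0.0274 [ 0.0007 -0.0005  0.0023] yaw 0.13036582401138913 287.45882352941175
-0.0295 [ 0.0004 -0.0005  0.0005] yaw 0.02861868206639216 208.15686274509804
```

View pics/f4.png

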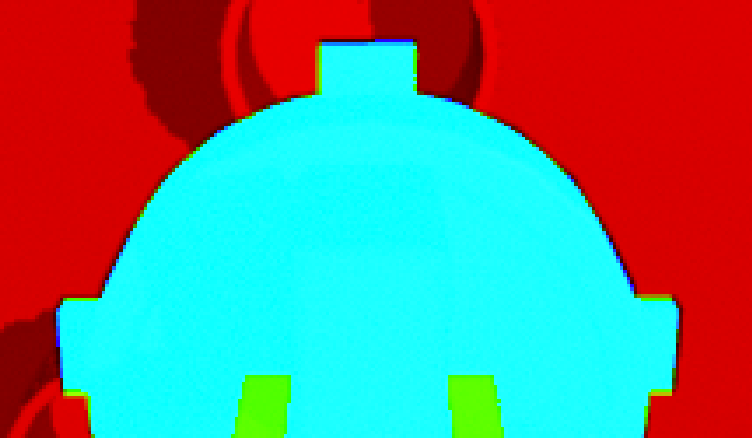

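The unit is held straight, about 0.5 mm off centre, with its origin about 29 mm below the TCP. On to the jug.

Run:
```python
from h import *
plan([.5252,.159,.255],176.95,7,0)
```

```text
now [ 0.57   -0.1293  0.2694] yaw 171.12 rotvec left [ 0.09 -0.33 -5.83] shift left tool [0.0887 0.278  0.0153] F [-0.86  0.41 -2.17] M [0.011 0.029 0.037] w 0.014 t 8.275
0.0 0 -0.8 0.0127 0.0397 0.0022 0; 0.0 0 -0.8 0.0121 0.0399 0.0022 0; 0.0 0 -0.8 0.0115 0.0401 0.0021 0; 0.0 0 -0.8 0.0109 0.0402 0.0021 0; 0.0 0 -0.8 0.0103 0.0404 0.0021 0; 0.0 0 -0.8 0.0098 0.0405 0.0021 0; 0.0 0 -0.8 0.0092 0.0407 0.0021 0
```

Call:
drive_tool(motion="0 0 -0.7 0.006 0.02 0 0; 0 0 -0.7 0.012 0.04 0 0; 0 0 -0.7 0.013 0.045 0 0; 0 0 -0.8 0.013 0.048 0 0; 0 0 -0.8 0.012 0.045 0 0; 0 0 -0.8 0.010 0.035 0 0; 0 0 -0.7 0.006 0.022 0 0; 0 0 -0.6 0.002 0.010 0.003 0; 0 0 0 0 0 0.003 0; 0 0 0 0 0 0 0")

```text
clock: 9.52
position: [0.5149, 0.1586, 0.2523]
ee_rot: [-0.016, 0.023, 1.0, 0.004]
contact_force: [-0.3, -0.0, -2.0]
width: 0.0143
```

Run:
```python
from h import *
plan([.5252,.159,.25],176.95,3,0)
```

```text
now [0.5149 0.1586 0.2523] yaw 177.41 rotvec left [ 0.38 -1.83  0.45] shift left tool [-0.0104  0.0008  0.002 ] F [-0.28 -0.05 -2.  ] M [-0.005 -0.07   0.022] w 0.0143 t 9.525
0.1 -0.6 0.2 -0.0035 0.0003 0.0007 0; 0.1 -0.6 0.2 -0.0035 0.0003 0.0007 0; 0.1 -0.6 0.2 -0.0034 0.0003 0.0007 0
```

Call:
drive_tool(motion="0.2 -0.9 0.2 -0.005 0 0 0; 0.1 -0.6 0.1 -0.003 0 0 0; 0 -0.3 0 -0.002 0 0 0; 0 0 0 0 0 0 0; 0 0 0 0 0 0 0")

```text
clock: 10.15
position: [0.5265, 0.1556, 0.2522]
ee_rot: [0.001, 0.027, 1.0, 0.0]
contact_force: [-0.3, -0.0, -1.9]
width: 0.0143
```

Run:
```python
from h import *
plan([.5252,.159,.25],176.95,3,0)
```

```text
now [0.5265 0.1556 0.2522] yaw 176.85 rotvec left [ 0.02  0.12 -0.1 ] shift left tool [0.0014 0.0033 0.0022] F [-0.35 -0.   -1.95] M [-0.024 -0.014 -0.094] w 0.0143 t 10.15
0.0 0.0 0 0.0005 0.0011 0.0007 0; 0.0 0.0 0 0.0005 0.0011 0.0007 0; 0.0 0.0 0 0.0005 0.0011 0.0007 0
```

Call:
drive_tool(motion="0 0 0 0.001 0.002 0 0; 0 0 0 0.0005 0.0015 0.008 0; 0 0 0 0 0 0.010 0; 0 0 0 0 0 0.008 0; 0 0 0 0 0 0 0; 0 0 0 0 0 0 0")

```text
clock: 10.9
position: [0.5245, 0.1595, 0.2235]
ee_rot: [0.0, 0.027, 1.0, 0.0]
contact_force: [-0.0, 0.3, -2.0]
width: 0.0143
```

Run:
```python
from h import *
plan([.5252,.159,.2],176.95,3,0)
s=get_state();im,d=get_image("wrist");np.savez("w5.npz",im=im,d=d,T=wristT(s));cv2.imwrite("pics/w5.png",np.clip(im[:,:,::-1].astype(float)*1.7,0,255).astype(np.uint8))
```

```text
now [0.5245 0.1595 0.2235] yaw 176.88 rotvec left [ 0.    0.02 -0.07] shift left tool [-0.0007 -0.0005  0.0235] F [-0.01  0.27 -2.01] M [ 0.007 -0.018  0.022] w 0.0143 t 10.9
0.0 0.0 0 -0.0002 -0.0002 0.0078 0; 0.0 0.0 0 -0.0002 -0.0002 0.0078 0; 0.0 0.0 0 -0.0002 -0.0002 0.0078 0
```

View pics/w5.png

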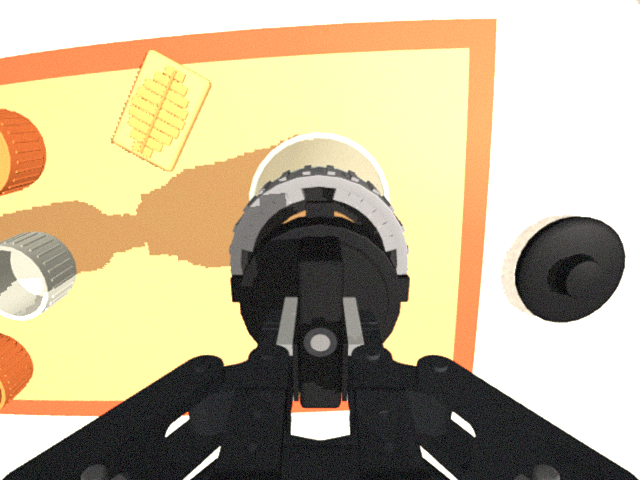

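The lug at (320,208) lines up with the gap at (319,195). I'll lower gently.

Call:
drive_tool(motion="0 0 0 -0.0005 0 0.008 0; 0 0 0 0 0 0.008 0; 0 0 0 0 0 0.006 0; 0 0 0 0 0 0 0; 0 0 0 0 0 0 0")

```text
clock: 11.58
position: [0.5251, 0.1595, 0.2001]
ee_rot: [0.0, 0.027, 1.0, 0.0]
contact_force: [0.7, 0.2, -2.4]
width: 0.0141
```

Run:
```python
from h import *
plan([.5252,.159,.192],176.95,3,0)
s=get_state();im,d=get_image("wrist");np.savez("w6.npz",im=im,d=d,T=wristT(s));cv2.imwrite("pics/w6.png",np.clip(cv2.resize(im[150:350,200:440,::-1],(720,600)).astype(float)*2,0,255).astype(np.uint8))
```

```text
now [0.5251 0.1595 0.2001] yaw 176.87 rotvec left [ 0.    0.03 -0.08] shift left tool [-0.0001 -0.0004  0.0081] F [ 0.71  0.2  -2.38] M [ 0.011  0.038 -0.012] w 0.0141 t 11.575
0.0 0.0 0 0 -0.0001 0.0027 0; 0.0 0.0 0 0 -0.0001 0.0027 0; 0.0 0.0 0 0 -0.0001 0.0027 0
```

View pics/w6.png

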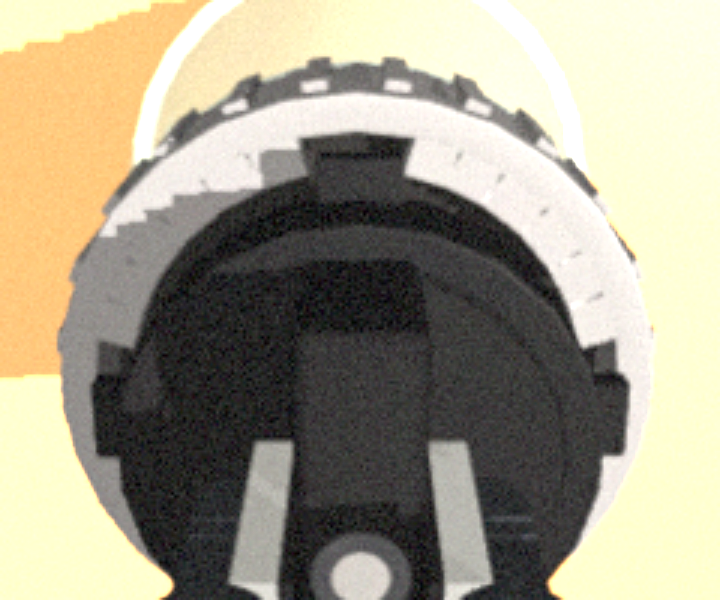

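It's well aligned: lugs at (360,170), (110,410) and (612,410) in the crop sit over their gaps. Continuing in small steps.

Call:
drive_tool(motion="0 0 0 0 0 0.004 0; 0 0 0 0 -0.0004 0.003 0; 0 0 0 0 0 0.002 0; 0 0 0 0 0 0.002 0; 0 0 0 0 0 0.001 0; 0 0 0 0 0 0 0")

```text
clock: 12.38
position: [0.5253, 0.1591, 0.1877]
ee_rot: [0.001, 0.027, 1.0, 0.0]
contact_force: [-0.2, 0.2, -1.7]
width: 0.0145
```

Run:
```python
from h import *
plan([.5252,.159,.182],176.95,3,0)
```

```text
now [0.5253 0.1591 0.1877] yaw 176.87 rotvec left [ 0.01  0.08 -0.08] shift left tool [ 0.0001 -0.0001  0.0057] F [-0.25  0.18 -1.69] M [ 0.045 -0.019  0.033] w 0.0145 t 12.375
0.0 0.0 0 0.0000 0 0.0019 0; 0.0 0.0 0 0.0000 0 0.0019 0; 0.0 0.0 0 0.0000 0 0.0019 0
```

Call:
drive_tool(motion="0 0 0 0 0 0.002 0; 0 0 0 0 0 0.002 0; 0 0 0 0 0 0.001 0; 0 0 0 0 0 0.001 0; 0 0 0 0 0 0 0")

```text
clock: 13.0
position: [0.5254, 0.1591, 0.1813]
ee_rot: [0.001, 0.027, 1.0, 0.0]
contact_force: [-0.5, 0.1, -2.6]
width: 0.0147
```

Run:
```python
from h import *
plan([.5252,.159,.177],176.95,3,0)
```

```text
now [0.5254 0.1591 0.1813] yaw 176.87 rotvec left [ 0.02  0.09 -0.08] shift left tool [ 0.0002 -0.0001  0.0043] F [-0.53  0.13 -2.56] M [-0.023 -0.052  0.002] w 0.0147 t 13.0
0.0 0.0 0 0.0001 0 0.0014 0; 0.0 0.0 0 0.0001 0 0.0014 0; 0.0 0.0 0 0.0001 0 0.0014 0
```

Call:
drive_tool(motion="0 0 0 0 0 0.001 0; 0 0 0 0 0 0.001 0; 0 0 0 0 0 0.001 0; 0 0 0 0 0 0 0")

```text
clock: 13.5
position: [0.5257, 0.1591, 0.1797]
ee_rot: [0.002, 0.027, 1.0, 0.0]
contact_force: [-0.5, -0.2, 1.3]
width: 0.0146
```

Run:
```python
from h import *
plan([.5252,.159,.177],176.95,3,0)
```

```text
now [0.5257 0.1591 0.1797] yaw 176.86 rotvec left [ 0.04  0.17 -0.08] shift left tool [ 0.0005 -0.0002  0.0027] F [-0.54 -0.24  1.28] M [0.029 0.228 0.001] w 0.0146 t 13.5
0.0 0.1 0 0.0002 -0.0001 0.0009 0; 0.0 0.1 0 0.0002 -0.0001 0.0009 0; 0.0 0.1 0 0.0002 -0.0001 0.0009 0
```

Call:
drive_tool(motion="0 0 0 0 0 0.002 0; 0 0.1 0 0 0 0.002 0; 0 0 0 0 0 0.002 0; 0 0 0 0 0 0.001 0")

```text
clock: 14.0
position: [0.526, 0.1592, 0.1769]
ee_rot: [0.002, 0.027, 1.0, 0.0]
contact_force: [-2.7, -0.7, 9.7]
width: 0.0142
```

Run:
```python
from h import *
plan([.5252,.159,.175],176.95,3,0)
```

```text
now [0.526  0.1592 0.1769] yaw 176.88 rotvec left [ 0.06  0.26 -0.07] shift left tool [ 0.0008 -0.0002  0.0019] F [-2.7  -0.71  9.7 ] M [-0.135  0.693 -0.077] w 0.0142 t 14.0
0.0 0.1 0 0.0003 -0.0001 0.0006 0; 0.0 0.1 0 0.0003 -0.0001 0.0006 0; 0.0 0.1 0 0.0003 -0.0001 0.0006 0
```

Call:
drive_tool(motion="0 0.2 0 0.0005 0 0.0025 0; 0 0.1 0 0.0003 0 0.0025 0; 0 0 0 0 0 0.002 0")

```text
clock: 14.38
position: [0.5261, 0.1591, 0.1758]
ee_rot: [0.003, 0.027, 1.0, 0.001]
contact_force: [-4.1, -1.6, 12.5]
width: 0.0142
```

Run:
```python
from h import *
plan([.5252,.159,.175],176.95,3,0)
```

```text
now [0.5261 0.1591 0.1758] yaw 176.89 rotvec left [ 0.1   0.28 -0.06] shift left tool [ 0.0009 -0.0002  0.0008] F [-4.14 -1.55 12.48] M [-0.166  0.861  0.005] w 0.0142 t 14.375
0.0 0.1 0 0.0003 -0.0001 0.0003 0; 0.0 0.1 0 0.0003 -0.0001 0.0003 0; 0.0 0.1 0 0.0003 -0.0001 0.0003 0
```

Call:
drive_tool(motion="0 0.1 0 0.0015 0 0.0025 0; 0 0.1 0 0.0015 -0.0005 0.003 0; 0 0 0 0.001 0 0.003 0")

```text
clock: 14.75
position: [0.5257, 0.1591, 0.175]
ee_rot: [0.007, 0.027, 1.0, 0.002]
contact_force: [-3.3, -1.3, 15.3]
width: 0.014
```

Run:
```python
from h import *
plan([.5252,.159,.175],176.95,3,0)
```

```text
now [0.5257 0.1591 0.175 ] yaw 176.89 rotvec left [ 0.2   0.78 -0.06] shift left tool [ 0.0005 -0.0001  0.    ] F [-3.27 -1.28 15.31] M [-0.241  0.945  0.031] w 0.014 t 14.75
0.1 0.3 0 0.0002 0 0.0000 0; 0.1 0.3 0 0.0002 0 0.0000 0; 0.1 0.3 0 0.0002 0 0.0000 0
```

Pressed to about 17 N, so the seal is squashed about 4.8 mm. Now the clockwise turn, keeping the push on.

Call:
drive_tool(motion="0.2 0.5 3 0.0008 0 0.003 0; 0.1 0.4 4 0.0008 0 0.003 0; 0 0.2 4 0.0005 0 0.003 0")

```text
clock: 15.12
position: [0.5278, 0.1596, 0.1749]
ee_rot: [0.004, 0.124, 0.992, 0.001]
contact_force: [-2.9, -0.5, 15.2]
width: 0.0148
```

Run:
```python
from h import *
plan([.5252,.159,.175],132.95,3,0)
```

```text
now [0.5278 0.1596 0.1749] yaw 165.73 rotvec left [ 0.29  0.4  32.79] shift left tool [ 0.0024 -0.0012 -0.0001] F [-2.87 -0.46 15.19] M [-0.213  0.758  0.291] w 0.0148 t 15.125
0.1 0.1 10.9 0.0008 -0.0004 0 0; 0.1 0.1 10.9 0.0007 -0.0005 0 0; 0.1 0.1 10.9 0.0006 -0.0007 0 0
```

Call:
drive_tool(motion="0.2 0.3 1 0.003 -0.001 0.003 0; 0.1 0.2 1 0.003 -0.001 0.003 0")

```text
clock: 15.38
position: [0.5272, 0.1596, 0.1754]
ee_rot: [0.007, 0.141, 0.99, 0.001]
contact_force: [0.2, -0.3, 12.6]
width: 0.0144
```

Run:
```python
from h import *
plan([.5252,.159,.175],132.95,3,0)
im,d=get_image("top");cv2.imwrite("pics/t7.png",np.clip(cv2.resize(im[180:300,200:340,::-1],(700,600)).astype(float)*2,0,255).astype(np.uint8))
```

```text
now [0.5272 0.1596 0.1754] yaw 163.75 rotvec left [ 0.4   0.73 30.8 ] shift left tool [ 0.0017 -0.0012  0.0004] F [ 0.15 -0.29 12.61] M [-0.137  0.343  0.26 ] w 0.0144 t 15.375
0.1 0.2 10.3 0.0006 -0.0004 0.0001 0; 0.1 0.2 10.3 0.0005 -0.0005 0.0001 0; 0.1 0.2 10.3 0.0004 -0.0006 0.0001 0
```

View pics/t7.png

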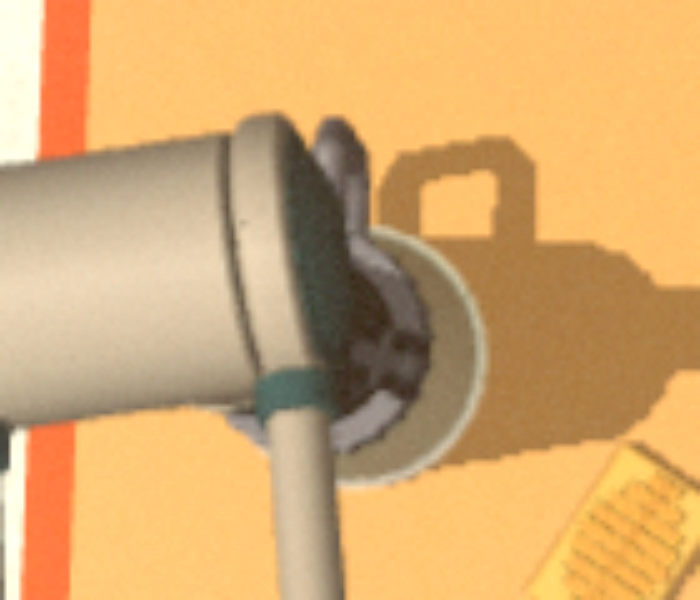

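The jug's handle tip is still at about (267,204) in full-image pixels, as at the start. The lateral load is gone, so I'll keep turning.

Call:
drive_tool(motion="0.2 0.4 2 0.001 -0.0005 0.004 0; 0.1 0.3 4 0.001 -0.0005 0.004 0; 0.1 0.2 4 0.001 -0.0005 0.0035 0")

```text
clock: 15.8
position: [0.5283, 0.1594, 0.174]
ee_rot: [0.006, 0.228, 0.974, 0.001]
contact_force: [-4.9, -2.0, 19.3]
width: 0.0141
```

Run:
```python
from h import *
plan([.5252,.159,.175],132.95,3,0)
```

```text
now [0.5283 0.1594 0.174 ] yaw 153.63 rotvec left [ 0.37  0.61 20.68] shift left tool [ 0.0026 -0.0018 -0.001 ] F [-4.85 -2.   19.27] M [-0.29   1.147  0.449] w 0.0141 t 15.8
0.1 0.2 6.9 0.0009 -0.0006 -0.0003 0; 0.1 0.2 6.9 0.0008 -0.0007 -0.0003 0; 0.1 0.2 6.9 0.0007 -0.0008 -0.0003 0
```

Call:
drive_tool(motion="0.2 0.4 3 0.003 -0.0015 0.003 0; 0.1 0.3 4 0.003 -0.0015 0.003 0; 0.1 0.2 4 0.002 -0.001 0.0025 0")

```text
clock: 16.18
position: [0.5271, 0.1594, 0.1754]
ee_rot: [0.008, 0.322, 0.947, 0.003]
contact_force: [0.7, -1.9, 9.8]
width: 0.0142
```

Run:
```python
from h import *
plan([.5252,.159,.175],132.95,3,0)
im,d=get_image("top");cv2.imwrite("pics/t8.png",np.clip(cv2.resize(im[180:300,200:340,::-1],(700,600)).astype(float)*2,0,255).astype(np.uint8))
```

```text
now [0.5271 0.1594 0.1754] yaw 142.47 rotvec left [0.69 0.73 9.53] shift left tool [ 0.0012 -0.0015  0.0004] F [ 0.73 -1.86  9.8 ] M [-0.331  0.58   0.32 ] w 0.0142 t 16.175
0.2 0.2 3.2 0.0004 -0.0005 0.0001 0; 0.2 0.2 3.2 0.0004 -0.0005 0.0001 0; 0.2 0.2 3.2 0.0004 -0.0005 0.0001 0
```

View pics/t8.png

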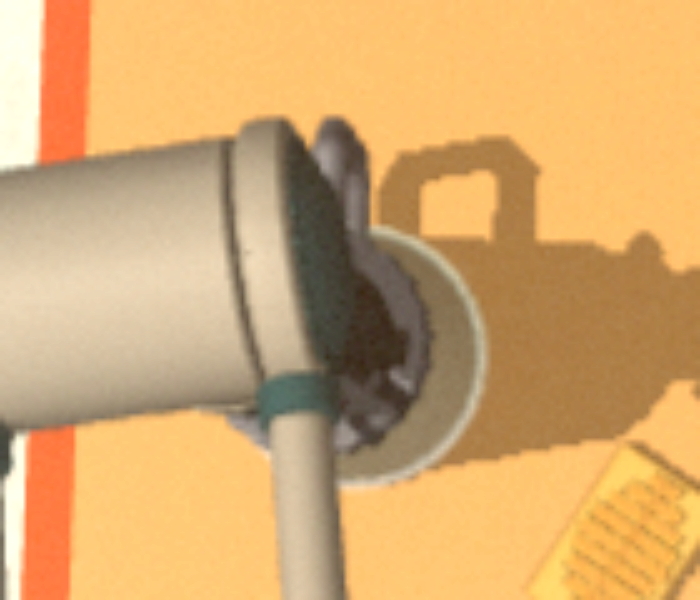

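Turned about 34.5°, the force is dropping, and the jug hasn't moved. I'll finish the turn to about 44° while easing the push.

Call:
drive_tool(motion="0.3 0.3 3 0.001 -0.001 0.001 0; 0.2 0.2 3 0.0005 -0.0005 0.0005 0; 0.1 0.1 2.5 0 -0.0005 0 0")

```text
clock: 16.6
position: [0.5268, 0.1591, 0.1762]
ee_rot: [0.004, 0.392, 0.92, 0.002]
contact_force: [-0.2, 1.8, 3.4]
width: 0.0146
```

Run:
```python
from h import *
plan([.5252,.159,.177],132.95,3,0)
```

```text
now [0.5268 0.1591 0.1762] yaw 133.87 rotvec left [0.35 0.37 0.92] shift left tool [ 0.001  -0.0012 -0.0008] F [-0.21  1.8   3.41] M [0.197 0.38  0.528] w 0.0146 t 16.6
0.1 0.1 0.3 0.0003 -0.0004 -0.0003 0; 0.1 0.1 0.3 0.0003 -0.0004 -0.0003 0; 0.1 0.1 0.3 0.0003 -0.0004 -0.0003 0
```

Call:
drive_tool(motion="0.2 0.2 1 0.0005 -0.0005 0 0; 0.1 0.1 0 0 0 -0.0005 0; 0 0 0 0 0 0 0; 0 0 0 0 0 0 0")

```text
clock: 17.1
position: [0.5268, 0.1592, 0.1775]
ee_rot: [0.002, 0.399, 0.917, 0.001]
contact_force: [-0.8, 0.3, 3.0]
width: 0.0142
```

Run:
```python
from h import *
plan([.5252,.159,.177],132.95,3,0)
s=get_state();im,d=get_image("wrist");np.savez("w9.npz",im=im,d=d,T=wristT(s));cv2.imwrite("pics/w9.png",np.clip(im[:,:,::-1].astype(float)*2,0,255).astype(np.uint8))
```

```text
now [0.5268 0.1592 0.1775] yaw 132.91 rotvec left [ 0.14  0.14 -0.04] shift left tool [ 0.001  -0.0013  0.0005] F [-0.81  0.31  3.05] M [0.027 0.21  0.158] w 0.0142 t 17.1
0.0 0.0 0 0.0003 -0.0004 0.0002 0; 0.0 0.0 0 0.0003 -0.0004 0.0002 0; 0.0 0.0 0 0.0003 -0.0004 0.0002 0
```

View pics/w9.png

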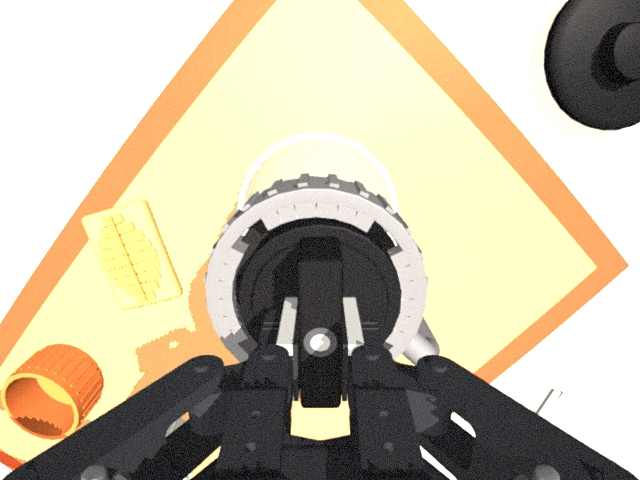

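Two empty gaps now show at (245,235) and (385,237), about 44° off the bar, so the lugs sit under the collar. A light upward tug will test the lock.

Call:
drive_tool(motion="0 0 0 0 0 -0.0015 0; 0 0 0 0 0 -0.0015 0")

```text
clock: 17.4
position: [0.5264, 0.1591, 0.1778]
ee_rot: [0.001, 0.399, 0.917, 0.0]
contact_force: [2.5, -0.3, -10.4]
width: 0.0142
```

Run:
```python
from h import *
plan([.5252,.159,.177],132.95,3,0)
```

```text
now [0.5264 0.1591 0.1778] yaw 132.91 rotvec left [ 0.03  0.06 -0.04] shift left tool [ 0.0007 -0.001   0.0008] F [  2.45  -0.32 -10.36] M [ 0.178 -0.581  0.096] w 0.0142 t 17.4
0.0 0.0 0 0.0002 -0.0003 0.0003 0; 0.0 0.0 0 0.0002 -0.0003 0.0003 0; 0.0 0.0 0 0.0002 -0.0003 0.0003 0
```

It holds against an 8 N tug, so it's locked. I'll relax the load, release and rise.

Call:
drive_tool(motion="0 0 0 0 0 0.0007 0; 0 0 0 0 0 0 0; 0 0 0 0 0 0 30; 0 0 0 0 0 0 60; 0 0 0 0 0 0 100; 0 0 0 0 0 0 100; 0 0 0 0 0 0 100; 0 0 0 0 0 0 100")

```text
clock: 18.4
position: [0.5271, 0.1592, 0.179]
ee_rot: [0.002, 0.4, 0.917, 0.001]
contact_force: [0.9, -0.4, 0.4]
width: 0.0854
```

Run:
```python
from h import *
plan([.5252,.159,.177],132.95,3,0)
```

```text
now [0.5271 0.1592 0.179 ] yaw 132.88 rotvec left [ 0.14  0.14 -0.07] shift left tool [ 0.0012 -0.0015  0.002 ] F [ 0.89 -0.41  0.39] M [ 0.001 -0.015 -0.035] w 0.0854 t 18.4
0.0 0.0 0 0.0004 -0.0005 0.0007 0; 0.0 0.0 0 0.0004 -0.0005 0.0007 0; 0.0 0.0 0 0.0004 -0.0005 0.0007 0
```

Call:
drive_tool(motion="0 0 0 0 0 -0.01 100; 0 0 0 0 0 -0.02 100; 0 0 0 0 0 -0.03 100; 0 0 0 0 0 -0.03 100; 0 0 0 0 0 -0.02 100; 0 0 0 0 0 0 100; 0 0 0 0 0 0 100")

```text
clock: 19.27
position: [0.5267, 0.1592, 0.295]
ee_rot: [0.002, 0.4, 0.917, 0.001]
contact_force: [-0.4, 0.4, -0.5]
width: 0.0853
```

Run:
```python
from h import *
s=get_state();im,d=get_image("wrist");T=wristT(s);np.savez("w10.npz",im=im,d=d,T=T);cv2.imwrite("pics/w10.png",np.clip(im[:,:,::-1].astype(float)*2,0,255).astype(np.uint8))
im2,d2=get_image("side");cv2.imwrite("pics/s10.png",im2[:,:,::-1]);np.savez("s10.npz",im=im2,d=d2)
print(s["position"],s["contact_force"],s["clock"])
P=pts("wrist",d.astype(float),T).reshape(-1,3)
q=P[np.hypot(P[:,0]-.5246,P[:,1]-.1595)<.055];h=q[:,2]
print([(round(b,3),int(c)) for c,b in zip(*np.histogram(h[h>.13],bins=np.arange(.13,.23,.003)))])
b=q[q[:,2]>.188];print("bar",b.mean(0),np.median(b[:,2]));c=np.linalg.eigh(np.cov(b[:,:2].T))[1][:,1];print(np.degrees(np.arctan2(c[1],c[0])))
r=q[(np.hypot(q[:,0]-.5246,q[:,1]-.1595)>.045)&(np.abs(h-.163)<.006)];print("rim",np.median(r[:,2]))
```

```text
[0.52672204 0.15923245 0.29497727] [-0.36725295  0.419772   -0.46044119] 19.275
[(np.float64(0.13), 40), (np.float64(0.133), 30), (np.float64(0.136), 76), (np.float64(0.139), 42), (np.float64(0.142), 39), (np.float64(0.145), 86), (np.float64(0.148), 438), (np.float64(0.151), 311), (np.float64(0.154), 257), (np.float64(0.157), 359), (np.float64(0.16), 2349), (np.float64(0.163), 2927), (np.float64(0.166), 1403), (np.float64(0.169), 3654), (np.float64(0.172), 98), (np.float64(0.175), 24), (np.float64(0.178), 17), (np.float64(0.181), 12), (np.float64(0.184), 21), (np.float64(0.187), 20), (np.float64(0.19), 23), (np.float64(0.193), 33), (np.float64(0.196), 1579), (np.float64(0.199), 667), (np.float64(0.202), 0), (np.float64(0.205), 0), (np.float64(0.208), 0), (np.float64(0.211), 0), (np.float64(0.214), 0), (np.float64(0.217), 0), (np.float64(0.22), 0), (np.float64(0.223), 0), (np.float64(0.226), 0)]
bar [0.51784847 0.16592786 0.35234795] 0.37001217375040657
-136.4852389313176
rim 0.16302940452385306
```

View pics/w10.png

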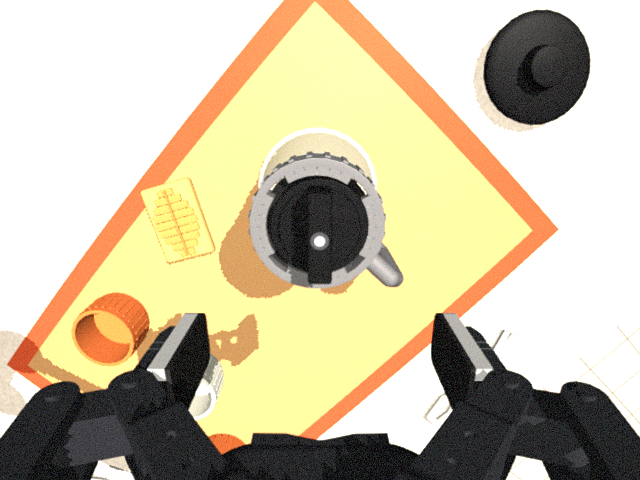

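View pics/s10.png

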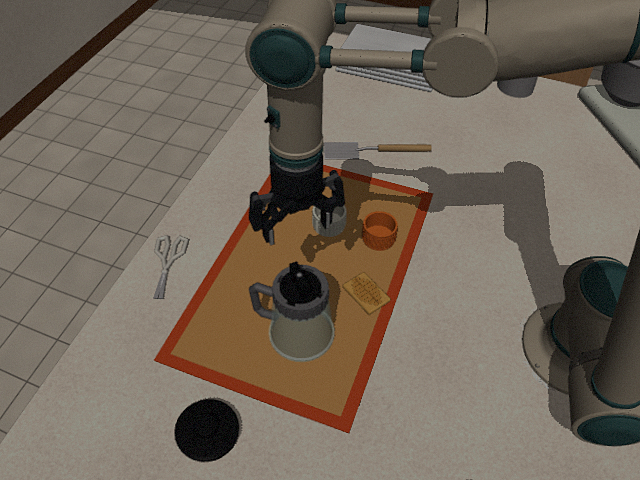

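Run:
```python
from h import *
z=np.load("w10.npz");P=pts("wrist",z["d"].astype(float),z["T"]).reshape(-1,3)
q=P[np.hypot(P[:,0]-.5246,P[:,1]-.1595)<.055];b=q[(q[:,2]>.194)&(q[:,2]<.205)]
print("bar top",np.median(b[:,2]),"centre",(b.min(0)+b.max(0))/2)
A=np.c_[b[:,:2]-b[:,:2].mean(0),np.ones(len(b))];print("slope",np.linalg.lstsq(A,b[:,2],rcond=None)[0][:2])
c=np.linalg.eigh(np.cov(b[:,:2].T))[1][:,1];print("bar yaw",np.degrees(np.arctan2(c[1],c[0])))
import jugfit
# jug: outer circle of rim from depth, old vs new
for f in("w2.npz","w10.npz"):
    z=np.load(f);P=pts("wrist",z["d"].astype(float),z["T"]).reshape(-1,3)
    q=P[(np.abs(P[:,2]-.163)<.004)&(np.abs(np.hypot(P[:,0]-.5246,P[:,1]-.1595)-.0475)<.006)]
    a=np.arctan2(q[:,1]-.1595,q[:,0]-.5246);k=(a*18/np.pi).astype(int);rr=np.hypot(q[:,0]-.5246,q[:,1]-.1595)
    e=np.array([q[k==i][np.argmax(rr[k==i])][:2] for i in np.unique(k)]);print(f,fitc(e))
    im=z["im"].astype(float)
```

```text
bar top 0.1986132105636128 centre [0.52581251 0.16078019 0.19742475]
slope [ 0.00141911 -0.0055322 ]
bar yaw 132.97612809244282
w2.npz (array([0.52446031, 0.15940038]), np.float64(0.050217136463771066))
w10.npz (array([0.52480087, 0.15951214]), np.float64(0.05016892346610115))
```

```bash
python3 -c "
from rig import *
print(sign_off())"
```

```text
the job is handed in; nothing more can be done
None
```

The blade unit is back in the jug and locked, and I handed the job in at about 19.3 s of the 72 s allowed. `sign_off()` gives no verdict.

I lifted the unit off its ramekin and lined it up with the collar gaps, which the wrist camera put at about −3° from the world axes. It dropped through without touching the rim. I pressed to about 17 N, at most about 21 N during the turn, and turned it 44° clockwise. It then sprang up into the pockets.

Last checks:
- **Lock:** the unit held against an upward tug of about 8 N before I let go.
- **Height:** the bar's top measured 198.6 mm, which puts the unit's origin at about 147.6 mm in the jug (target 147.5 mm).
- **Centring and tilt:** the unit is about 1.6 mm off the jug's axis, and the bar's slope shows a tilt under 0.006 rad.
- **Jug:** the rim centre moved about 0.4 mm. I only checked the handle by eye: its tip was in the same place in the top view during the turn.
- **Everything else:** the ramekin was still upright in place after I lifted the unit off. I made no contact with the lid, spatula or leaf mould. The gripper is clear, with no contact force.

Two readings disagreed. While I pressed and turned, the tool drifted up to 3 mm along x, with up to 5 N of side load. The image fit also put the held unit 1 to 2 mm lower in the gripper than the grasp height implied. I corrected the drift as I went and judged the depth of press by force.

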